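# Free the wax warmer's lid seam, then hold the lid half open

## Robot

A 6-joint arm with a two-finger parallel gripper is mounted at the origin on a cart in front of the work surface, level with it; the furniture and walls round the work are solid. World frame = base frame: x ahead of the robot, y to its left, z up, the work surface at z = 0. Lengths are in m, angles in rad, forces in N, time in s.
With the tool pointing down it reaches from about 0.25 to 0.775 m from the base axis. Payload 4 kg.
Tool frame: the origin (TCP) lies midway between the tips of the shut fingers; the grasp point (between the pads) lies 19 mm behind it (robot.hold_point_z is the distance from the TCP to the grasp point, in m); z points along the fingers, y is the line along which they close (so a half turn about z gives the same grasp; the last joint's range is limited). The gripper opens to 94 mm and grips with 3 to 60 N. Pads are 16 mm wide; open, the fingers measure 119 mm over their backs; the gripper's body (75 mm by 177 mm) begins 78 mm behind the grasp point.
Start: joints at [1.043, 0.087, 1.371, -0, 1.684, -0.103], TCP at [0.227, 0.501, 0.206] pointing down, gripper open.
Joint ranges: [-3.1, 3.1], [-0.76, 2.03], [0.27, 2.55], [-1.08, 4.22], [0.17, 2.65], [-2.57, 2.57]. Speed limits (rad/s): [2.79, 2.79, 3.14, 3.14, 3.14, 3.14].

## Interface

Orientations are given as [roll, pitch, yaw] about the fixed x, y, z axes, in that order (R = Rz(yaw) Ry(pitch) Rx(roll)).
In Python, from bench import readout, imaging, robot gives the robot as it stands.
- The arm moves only by the tool carry_out, never from a script. Its argument "motion" is text: rows parted by semicolons, each of 7 numbers parted by spaces: the shift along the tool's x, y, z each as a share of 200 mm, from -1 to 1, then the turn, a rotation vector about the tool's x, y, z each as a share of 120 degrees, from -1 to 1, then the opening, from 0 (shut) to 1 (fully open). A call has 1 to 12 rows; each row shifts and turns the commanded pose from where the row before left it, along the tool's axes as they then stand; what a row does not reach is not made up. A row lasts 1/8 s, in which the tool goes at most 62.5 mm and 10.7 degrees, less where a joint would pass 70% of its speed; a pose out of reach is approached as far as the arm can. A call with a number of a shift or a turn outside -1 to 1 is refused whole. A call with a gripper value outside its range is refused whole. The fingers move at their own pace and stop on an object; the grip force is fixed at half the most. Time passes only in rows, so rows that do not move let the fingers close. It gives the time, the measured TCP pose, the force, the opening and the grip force at its end, in the units of the state.
- readout.get_obs(): the state, without advancing time (a new reading comes with each control period).
- imaging.snapshot(name): name is "scene" or "top" or "wrist"; returns a dict with "pixels" (384x512x3 uint8, red, green, blue), "fx", "fy", "cx", "cy" (pixels), "R" (3x3) and "t" (3): a world point X has camera coordinates R X + t. Camera axes: x right, y down, z forward; pixel columns grow to the right and rows downward; lengths in m; the calibration is good to about 2 mm. The wrist camera is an equidistant fisheye: a pixel r from the principal point sees the ray r / f radians off the axis. A picture is of the moment at which its call begins. There is no depth.
- robot.close_job(): hands the job in; it is judged then, once.
The state is a dict: "time": time; "joint_positions": joint angles; "qvel": joint speeds; "joint_torque": joint torques, N m; "tool_pos": TCP position; "ee_rot": TCP orientation; "wrist_force": force on the tool from outside, world axes, zero at the start; "wrist_torque": the same for the moment, N m; "width": finger opening in m; "finger_force": force on a finger pad.
Only numpy, scipy, OpenCV 4.12 (cv2) and the standard library are available. Lean on these libraries where they do the work, as an engineer would, in place of code of your own. Each camera call takes 0.05 s, during which the arm holds its last target. There are 200 camera calls.

## Task

Wax drips tend to glue down the lid of the white wax-cartridge warmer, so first take the grey scraper from the metal tray and, with light steady pressure, run its soft pad along the warmer's bare-metal front rim, close against the front edge of the closed lid, from the left-hand end of the lid to the right-hand end; then stand it upright back on the tray and let go. After that, lift the lid by its bar handle and finish holding it half open, 45 degrees up from closed, because it falls shut by itself and I need both hands to change the cartridges: do not let go at the end. Leave the strip roll, the cream pot and the cotton pads where they stand.

Things in the scene. Friction and masses are not known exactly. Their poses are not given: they have to be found in the camera images.
- warmer: White heated chest for wax cartridges, fixed to the counter: 230 (x) x 240 (y) x 112 mm high without its lid. Origin: centre of the underside. Its x axis points from the front (dial, switch; the robot's side) to the back (hinges), y to the left seen from the robot, z up. The lid covers all but the front 46 mm of its top.
- rim: The warmer's flat bare-aluminium front rim, 46 (x) x 236 (y) mm, level, rigid; origin: centre of its top face, 112 mm above the counter; axes as the warmer's. It lies directly in front of the closed lid, whose front edge stands 16 mm high along the rim's back border (23 mm behind this origin).
- seam_left (a point): Left-hand end of the seam: point on the rim's top face under the left front corner of the closed lid. The seam is the straight line from here to seam_right, 222 mm long.
- seam_right (a point): Right-hand end of the seam, under the right front corner of the closed lid.
- scraper: Grey hand scraper, 140 g, standing upright on the tray: a soft black pad 30 (x) x 68 (y) x 14 mm under a narrower grey foot, and a square upright grip post 24 x 24 mm above it, from 28 to 74 mm height. Origin: centre of the unpressed pad's underside; z up along the post, y along the pad's length.
- scraper_foot (a point): Same point as the scraper's origin. The pad springs in by 1 mm per newton, at most 6 mm (1 mm under its own weight); 2 to 5 N is a good light pressure. For the stroke the pad's length lies along the seam, and the pad's long side is 0 to about 8 mm from the lid's front edge (not on top of the lid).
- scraper_grip (a point): Point on the scraper's post axis, 58 mm above its foot: where to grip it from above, across either pair of faces (24 mm). During the stroke, fingers that close along the pad's length (y) stay clear of the lid and its handle.
- tray: Shallow open aluminium instrument tray, 113 (x) x 201 (y) x 18 mm, fixed on the counter, floor 2 mm thick, walls 2 mm thick and 16 mm high. Origin: centre of the underside, y along its length. It stands left of the warmer (near or far; the strip roll takes the other place), the scraper stands in it.
- lid (a joint): Opening angle of the warmer's lid in rad: 0 closed (lying level), grows as its front edge rises, stop at 1.4. The lid is hinged along its back edge, weighs about 0.45 kg, and falls shut from any angle when let go. Half open is 0.785.
- lid_handle (a point): Middle of the lid's handle: a round steel bar 11 mm thick, 110 mm long, parallel to the hinge (the warmer's y axis), on two posts at its ends, its axis 34 mm above the lid's top face and 24 mm behind the lid's front edge; 162 mm above the counter while closed. It may turn between the fingers, so the gripper can stay pointing down.
- lid_hinge (a point): Middle of the lid's hinge axis, which is level and parallel to the warmer's y axis, 118 mm above the counter. With the lid closed, the handle point lies 143 mm in front of it (towards -x of the warmer) and 44 mm higher, and it moves on a circle about this axis (up and backwards) as the lid opens.
- strip_roll: White roll of depilation strip standing on end, diameter 67 mm, 70 mm high, loose, beside the tray, left or right of it; origin: centre of its underside. Bystander.
- cotton_pads: Stack of white cotton pads, diameter 59 mm, 41 mm high, loose, in front of the warmer; origin: centre of its underside. Bystander.
- cream_pot: Low round cream pot, diameter 68 mm, 43 mm high, loose, in front of the warmer; origin: centre of its underside. Bystander.
There are look-alikes about, which are no part of the job. Of the things shaped like the scraper, the grey one is meant.

How it is judged:
On the way, in this order (a step that is already met when the one before it is completed fails the run):
1. The scraper's pad presses lightly on the rim at the left-hand end of the seam (1 to 15 N, lid closed) (y of scraper_foot in the frame of warmer between 0.065 and 0.13 m and x of scraper_foot in the frame of warmer between -0.098 and -0.074 m and z of scraper_foot in the frame of warmer between 0.1 and 0.118 m and contact force between scraper and rim between 1 and 15 N and angle between scraper's own z axis and vertical below 0.2 rad and angle between the y axis of scraper and the y axis of warmer, either way round below 0.25 rad and value of joint lid below 0.05 rad), for 0.05 s.
2. pressing, it passes halfway between the left end and the middle (1 to 15 N, lid closed) (y of scraper_foot in the frame of warmer between 0.025 and 0.05 m and x of scraper_foot in the frame of warmer between -0.098 and -0.074 m and z of scraper_foot in the frame of warmer between 0.1 and 0.118 m and contact force between scraper and rim between 1 and 15 N and angle between scraper's own z axis and vertical below 0.2 rad and angle between the y axis of scraper and the y axis of warmer, either way round below 0.25 rad and value of joint lid below 0.05 rad), for 0.05 s.
3. pressing, it passes the middle (1 to 15 N, lid closed) (y of scraper_foot in the frame of warmer between -0.012 and 0.012 m and x of scraper_foot in the frame of warmer between -0.098 and -0.074 m and z of scraper_foot in the frame of warmer between 0.1 and 0.118 m and contact force between scraper and rim between 1 and 15 N and angle between scraper's own z axis and vertical below 0.2 rad and angle between the y axis of scraper and the y axis of warmer, either way round below 0.25 rad and value of joint lid below 0.05 rad), for 0.05 s.
4. pressing, it passes halfway between the middle and the right end (1 to 15 N, lid closed) (y of scraper_foot in the frame of warmer between -0.05 and -0.025 m and x of scraper_foot in the frame of warmer between -0.098 and -0.074 m and z of scraper_foot in the frame of warmer between 0.1 and 0.118 m and contact force between scraper and rim between 1 and 15 N and angle between scraper's own z axis and vertical below 0.2 rad and angle between the y axis of scraper and the y axis of warmer, either way round below 0.25 rad and value of joint lid below 0.05 rad), for 0.05 s.
5. pressing, it reaches the right-hand end of the seam (1 to 15 N, lid closed) (y of scraper_foot in the frame of warmer between -0.13 and -0.065 m and x of scraper_foot in the frame of warmer between -0.098 and -0.074 m and z of scraper_foot in the frame of warmer between 0.1 and 0.118 m and contact force between scraper and rim between 1 and 15 N and angle between scraper's own z axis and vertical below 0.2 rad and angle between the y axis of scraper and the y axis of warmer, either way round below 0.25 rad and value of joint lid below 0.05 rad), for 0.05 s.
6. the scraper stands upright on the tray's floor, let go, the lid still closed (x of scraper_foot in the frame of tray between -0.045 and 0.045 m and y of scraper_foot in the frame of tray between -0.085 and 0.085 m and height (world z) of scraper_foot between -0.006 and 0.008 m and angle between scraper's own z axis and vertical below 0.12 rad and contact force between the fingers and scraper below 0.1 N and value of joint lid below 0.05 rad), for 0.2 s.
At the end, for the whole second after the job is handed in: The robot's fingers hold the lid still at 45 degrees (within 7 degrees: joint 0.665 to 0.905); the scraper stands upright on the tray's floor, let go; roll, pads and pot stand within 20 mm of where they were (value of joint lid between 0.665 and 0.905 rad and velocity of joint lid between -0.05 and 0.05 rad/s and contact force between the fingers and lid above 0.5 N and contact force between scraper and lid below 0.1 N and linear speed of scraper below 0.03 m/s and x of scraper_foot in the frame of tray between -0.045 and 0.045 m and y of scraper_foot in the frame of tray between -0.085 and 0.085 m and height (world z) of scraper_foot between -0.006 and 0.008 m and angle between scraper's own z axis and vertical below 0.12 rad and contact force between the fingers and scraper below 0.1 N and distance of each of strip_roll, cotton_pads, cream_pot from where it was at the start of the episode below 0.02 m and angle between each of strip_roll, cotton_pads, cream_pot's own z axis and vertical below 0.1 rad); the arm keeps its last pose, push and grip.
It fails at once if the scraper is pressed on the warmer with more than 30 N (contact force between scraper and warmer above 30 N).
It fails at once if roll, pads or pot is pushed more than 20 mm or tipped (distance of any of strip_roll, cotton_pads, cream_pot from where it was at the start of the episode above 0.02 m or angle between any of strip_roll, cotton_pads, cream_pot's own z axis and vertical above 0.3 rad).
It also fails if it takes over 59 s, if anything falls off the work surface, if the arm or the gripper's body presses on something with over 40 N, if the wrist force passes 120 N, or if a joint passes its speed limit or range.

## Working session

There is one attempt and no reset: what is moved stays moved. The work goes in short steps, Python scripts to look and compute and a tool call to move; the robot and the scene stay as the last step left them, time stands still between calls to the robot, and variables do not carry over. Pictures are saved under pics/ and viewed, at most 10 in all, crops included, and the job is handed in when it is done.

Besides the shell and the picture viewer there is one more tool, called after "Call:" as a command line: name --argument value ..., lists and objects as JSON in quotes. carry_out: Moves the arm, as the interface text tells. Its arguments: {"type":"object","properties":{"motion":{"type":"string"}},"required":["motion"]}

```bash
mkdir -p pics; python3 - <<'E'
from bench import readout, imaging, robot
import cv2, pickle
o=readout.get_obs(); print(o)
for n in("scene","top"):
    s=imaging.snapshot(n); pickle.dump(s,open(n+".pkl","wb"))
    print(n,s["fx"],s["cx"],s["cy"],s["R"],s["t"])
    cv2.imwrite(f"pics/{n}0.png",cv2.resize(s["pixels"][:,:,::-1],(800,600),interpolation=cv2.INTER_CUBIC))
E
```

```text
{'time': 0.0, 'joint_positions': array([ 1.04288991e+00,  8.79404250e-02,  1.37221122e+00, -3.54805830e-06,
        1.68360500e+00, -1.03081148e-01]), 'qvel': array([-1.18803614e-03, -1.18493242e-03, -1.85161022e-04,  1.40198003e-03,
       -7.14856639e-04,  4.85429699e-05]), 'joint_torque': array([ 8.71049997e-04, -3.40187323e+01, -3.02427757e+01,  7.19357142e-02,
        3.28325853e-02, -1.80900870e-04]), 'tool_pos': array([0.22641202, 0.50064503, 0.20433398]), 'ee_rot': array([-3.13943979e+00, -2.19164155e-04,  2.71676676e+00]), 'wrist_force': array([-0.91525473,  0.23829489,  0.11981748]), 'wrist_torque': array([ 0.06064307, -0.01366596,  0.04904912]), 'finger_force': 0.0, 'width': 0.09399958677900198}
scene 425.74034027406685 255.52818779190423 194.77276474124656 [[-0.62886036 -0.77751147  0.00325073]
 [-0.32557501  0.25952755 -0.90920095]
 [ 0.70607051 -0.57281879 -0.41634489]] [0.39279509 0.26962416 1.39129197]
top 459.4836921629023 249.4328363221444 191.1827520945142 [[-0.01747467 -0.99983491 -0.00497793]
 [-0.99842549  0.01771502 -0.05322329]
 [ 0.05330269  0.00404003 -0.99857023]] [0.08777788 0.53171211 1.52289736]
```

View pics/scene0.png

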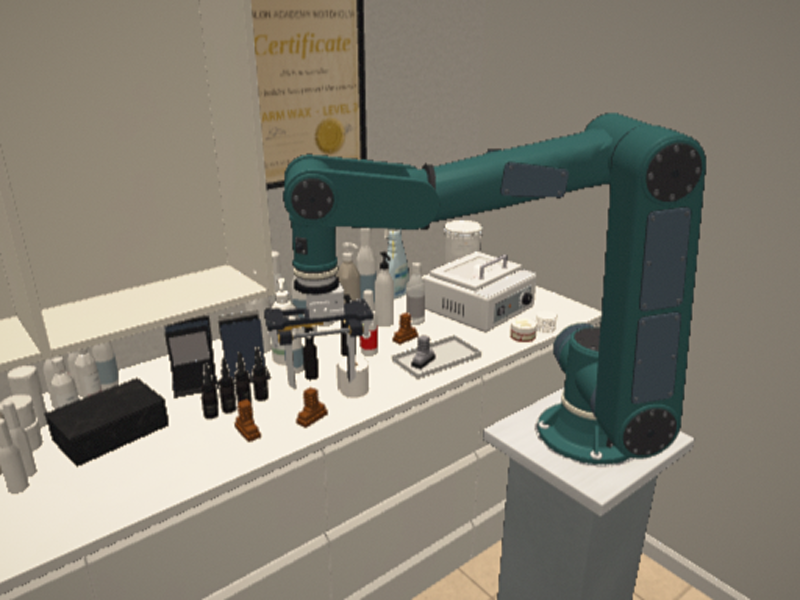

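View pics/top0.png

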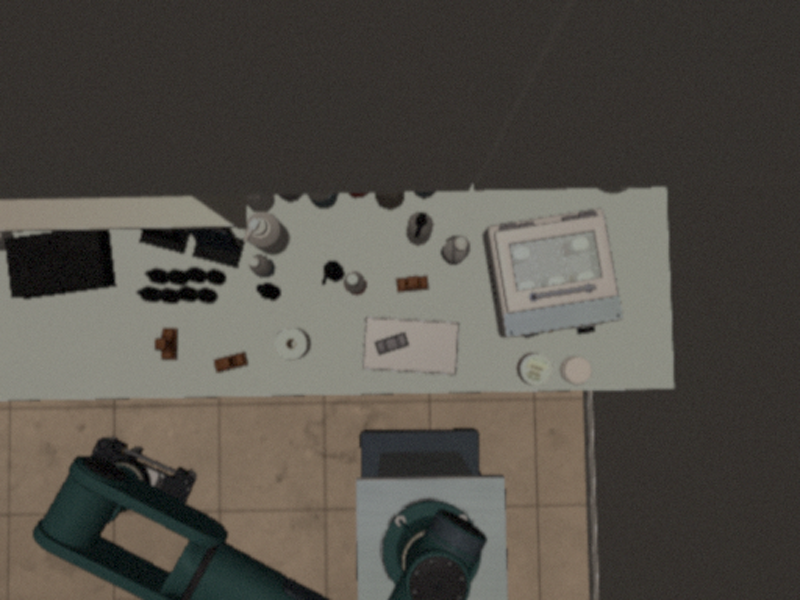

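The scene view shows the grey scraper standing in the tray. In the top view the scraper is at about (391,343), the tray (411,346), the warmer (555,275), the pot (535,369), the pads (576,370) and the roll (292,343). Next, an enlarged crop of the top view.

```bash
python3 - <<'E'
import cv2,pickle
s=pickle.load(open("top.pkl","rb"))["pixels"][:,:,::-1]
c=s[130:256,228:404]
c=cv2.resize(c,None,fx=4.5,fy=4.5,interpolation=cv2.INTER_CUBIC)
cv2.imwrite("pics/crop1.png",cv2.convertScaleAbs(c,alpha=1.2)); print(c.shape)
E
```

```text
(567, 792, 3)
```

View pics/crop1.png

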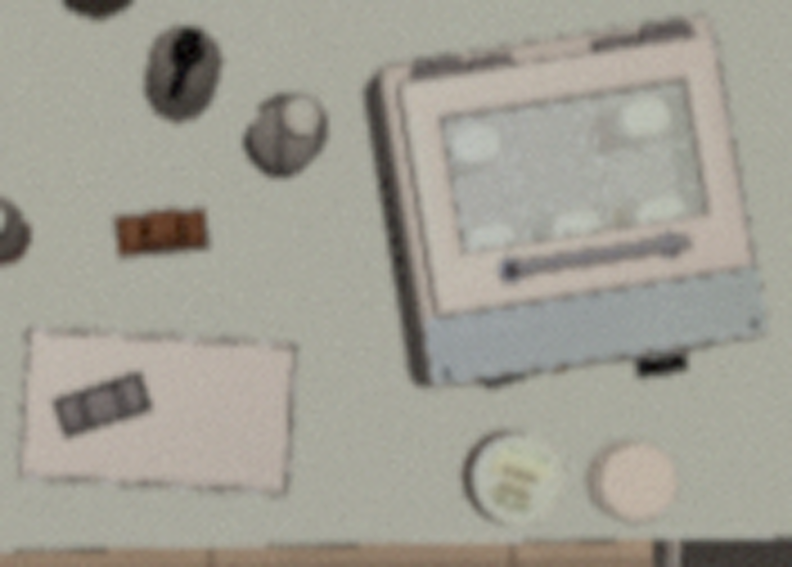

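The crop shows the tray corners at (28,330), (297,346), (285,493) and (22,476), and the scraper pad corners at (54,404), (140,374), (151,408) and (67,437). The lid's front corners are at (437,312) and (752,266), and the handle ends at (510,269) and (681,242).

```bash
cat > h.py <<'E'
import numpy as np, pickle
def ray(s,u,v,z,fish=False):
    x=np.array([(u-s["cx"])/s["fx"],(v-s["cy"])/s["fy"]])
    if fish:
        r=np.linalg.norm(x); d=np.array([*(x/r*np.sin(r)),np.cos(r)])
    else: d=np.array([*x,1.])
    d=s["R"].T@d; c=-s["R"].T@s["t"]
    return c+d*(z-c[2])/d[2]
E
python3 - <<'E'
from h import *
s=pickle.load(open("top.pkl","rb"))
P=lambda u,v,z: ray(s,(u+.5)/4.5-.5+228,(v+.5)/4.5-.5+130,z)
def show(n,pts,z):
    q=np.array([P(u,v,z) for u,v in pts]);print(n,q[:,:2].round(4).tolist(),q.mean(0).round(4)); return q
ang=lambda a:np.arctan2(a[1],a[0]).round(3)
t=show("tray",[(28,330),(297,346),(285,493),(22,476)],.018)
print("len",np.linalg.norm(t[0]-t[1]),np.linalg.norm(t[1]-t[2]),"y ang",ang(t[0]-t[1]),ang(t[3]-t[2]))
p=show("pad",[(54,404),(140,374),(151,408),(67,437)],.016); print(ang(p[0]-p[1]),ang(p[3]-p[2]),np.linalg.norm(p[0]-p[1]))
show("post",[(102,401)],.076)
l=show("lidfront",[(437,312),(752,266)],.128);print(ang(l[0]-l[1]),np.linalg.norm(l[0]-l[1]))
r=show("rimfront",[(431,384),(765,336)],.112);print(ang(r[0]-r[1]),np.linalg.norm(r[0]-r[1]))
h=show("handle",[(510,269),(681,242)],.162);print(ang(h[0]-h[1]),np.linalg.norm(h[0]-h[1]))
show("lidback",[(402,82)],.128)
show("pot",[(514,476)],.043);show("pads",[(634,481)],.041)
show("roll",[((292/1.5625-228)*4.5,((343/1.5625)-130)*4.5)],.07)
E
```

```text
tray [[0.4946, 0.1311], [0.4793, -0.0678], [0.3711, -0.0565], [0.387, 0.1372]] [0.433 0.036 0.018]
len 0.19948603958273545 0.10874883387617043 y ang 1.494 1.489
pad [[0.4396, 0.1128], [0.4606, 0.0487], [0.4354, 0.041], [0.415, 0.1035]] [0.4377 0.0765 0.016 ]
1.889 1.885 0.06744163892235845
post [[0.4416, 0.077]] [0.4416 0.077  0.076 ]
lidfront [[0.4989, -0.1545], [0.5268, -0.3717]] [ 0.5129 -0.2631  0.128 ]
1.698 0.21897673678712903
rimfront [[0.4496, -0.1515], [0.4788, -0.384]] [ 0.4642 -0.2678  0.112 ]
1.696 0.23428196999721346
handle [[0.5258, -0.1988], [0.5419, -0.314]] [ 0.5339 -0.2564  0.162 ]
1.71 0.11635271384148817
lidback [[0.6584, -0.1344]] [ 0.6584 -0.1344  0.128 ]
pot [[0.3819, -0.2207]] [ 0.3819 -0.2207  0.043 ]
pads [[0.3767, -0.308]] [ 0.3767 -0.308   0.041 ]
roll [[0.4438, 0.2822]] [0.4438 0.2822 0.07  ]
```

Call:
carry_out --motion "-0.154 -0.124 0 0 0 0 1;-0.154 -0.124 0 0 0 0 1;-0.154 -0.124 0 0 0 0 1;-0.154 -0.124 0 0 0 0 1;-0.154 -0.124 0 0 0 0 1;-0.154 -0.124 0 0 0 0 1;-0.154 -0.124 0 0 0 0 1;-0.154 -0.124 0 0 0 0 1;-0.154 -0.124 0 0 0 0 1;-0.154 -0.124 0 0 0 0 1;-0.154 -0.124 0 0 0 0 1;-0.154 -0.124 0 0 0 0 1"

```text
time: 1.6
tool_pos: [0.4409, 0.0764, 0.205]
ee_rot: [-3.141, -0.001, 2.717]
wrist_force: [-0.5, 0.6, 0.2]
width: 0.0939
finger_force: 0.0
```

Call:
carry_out --motion "0 0 0 0 0 0.088 1;0 0 0 0 0 0.088 1;0 0 0 0 0 0.088 1;0 0 0 0 0 0.088 1;0 0 0 0 0 0.088 1;0 0 0 0 0 0.088 1;0 0 0 0 0 0.088 1;0 0 0 0 0 0.088 1;0 0 0 0 0 0.088 1;0 0 0 0 0 0.088 1;0 0 0 0 0 0.088 1;0 0 0 0 0 0.088 1"

```text
time: 3.1
tool_pos: [0.4404, 0.0777, 0.2049]
ee_rot: [-3.141, 0.001, 0.499]
wrist_force: [-0.0, -0.8, 1.0]
width: 0.0939
finger_force: 0.0
```

Call:
carry_out --motion "0 0 0 0 0 0.088 1;0 0 0 0 0 0 1;0 0 0 0 0 0 1"

```text
time: 3.48
tool_pos: [0.4406, 0.0776, 0.2052]
ee_rot: [-3.141, 0.0, 0.323]
wrist_force: [-0.9, -0.3, 0.8]
width: 0.0939
finger_force: 0.0
```

```bash
python3 - <<'E'
from bench import readout, imaging
import cv2,pickle
s=imaging.snapshot("wrist"); pickle.dump(s,open("w1.pkl","wb"))
o=readout.get_obs();print(o["tool_pos"],o["ee_rot"],o["joint_positions"],o["wrist_force"],s["fx"],s["cx"],s["cy"],-s["R"].T@s["t"])
cv2.imwrite("pics/w1.png",cv2.resize(s["pixels"][:,:,::-1],(800,600),interpolation=cv2.INTER_CUBIC))
E
```

```text
[0.44063999 0.07765497 0.20527104] [-3.14139339e+00  3.34342006e-04  3.22869527e-01] [ 4.75213886e-02 -1.43527785e-01  1.59616091e+00  1.01568023e-04
  1.68933545e+00  1.29546021e+00] [ 0.52493056  0.49108803 -0.14751628] 297.3186396354542 252.8340935765683 193.1346999461347 [0.50798013 0.09976486 0.38302895]
```

View pics/w1.png

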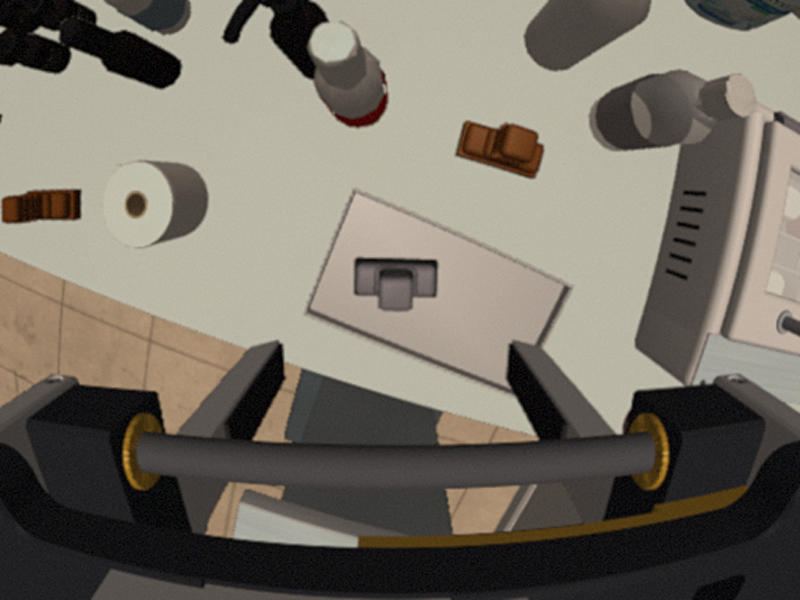

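The wrist view shows the scraper aligned with the fingers, with the pad spanning (355–437, 258–297) and the post top at about (396,297). I'll compute its position from those.

```bash
python3 - <<'E'
from h import *
s=pickle.load(open("w1.pkl","rb"))
k=.64
for n,u,v,z in [("padUL",355,258,.015),("padUR",437,259,.015),("padLL",355,297,.008),("padLR",436,298,.008),("post",396,296,.075),
 ("trayUL",355,191,.018),("trayUR",571,287,.018),("trayL",307,312,.018),("lidFL",727,337,.128)]:
    print(n,ray(s,(u+.5)*k-.5,(v+.5)*k-.5,z,True).round(4))
E
```

```text
padUL [0.4436 0.1126 0.015 ]
padUR [0.4637 0.0499 0.015 ]
padLL [0.4111 0.1031 0.008 ]
padLR [0.4316 0.0388 0.008 ]
post [0.4379 0.0761 0.075 ]
trayUL [0.4949 0.1288 0.018 ]
trayUR [ 0.4793 -0.0659  0.018 ]
trayL [0.3889 0.1371 0.018 ]
lidFL [ 0.4963 -0.1505  0.128 ]
```

Call:
carry_out --motion "-0.014 0 0.165 0 0 0 1;0 0 0.165 0 0 0 1;0 0 0.165 0 0 0 1;0 0 0.165 0 0 0 1;0 0 0.1 0 0 0 1;0 0 0.065 0 0 0 1;0 0 0 0 0 0 1;0 0 0 0 0 0 0;0 0 0 0 0 0 0;0 0 0 0 0 0 0;0 0 0 0 0 0 0;0 0 0 0 0 0 0"

```text
time: 5.03
tool_pos: [0.4382, 0.0768, 0.0406]
ee_rot: [-3.142, -0.0, 0.321]
wrist_force: [-1.3, 0.0, 0.7]
width: 0.0478
finger_force: 0.0
```

Call:
carry_out --motion "0 0 0 0 0 0 0;0 0 0 0 0 0 0;0 0 0 0 0 0 0;0 0 0 0 0 0 0;0 0 0 0 0 0 0;0 0 0 0 0 0 0"

```text
time: 5.78
tool_pos: [0.4381, 0.0768, 0.0404]
ee_rot: [-3.142, 0.0, 0.321]
wrist_force: [0.1, 0.2, 0.1]
width: 0.0235
finger_force: 29.8
```

Call:
carry_out --motion "0 0 -0.1 0 0 0 0;0 0 -0.25 0 0 0 0;0 0 -0.25 0 0 0 0;0 0 -0.25 0 0 0 0;-0.029 0.184 0 0 0 0 0;-0.029 0.184 0 0 0 0 0;-0.029 0.184 0 0 0 0 0;-0.029 0.184 0 0 0 0 0;-0.029 0.184 0 0 0 0 0;-0.029 0.184 0 0 0 0 0;-0.029 0.184 0 0 0 0 0;0 0 0 0 0 0 0"

```text
time: 7.28
tool_pos: [0.4806, -0.1825, 0.2094]
ee_rot: [-3.141, 0.002, 0.317]
wrist_force: [-0.3, 0.2, -1.2]
width: 0.0235
finger_force: 29.8
```

Call:
carry_out --motion "0 0 0 0 0 0.046 0;0 0 0 0 0 0.046 0;0 0 0 0 0 0 0;0 0 0 0 0 0 0"

```text
time: 7.78
tool_pos: [0.4807, -0.1798, 0.2104]
ee_rot: [-3.141, 0.0, 0.13]
wrist_force: [-0.6, 0.2, -1.2]
width: 0.0239
finger_force: 29.8
```

```bash
python3 - <<'E'
from bench import readout, imaging
import cv2,pickle
s=imaging.snapshot("wrist"); pickle.dump(s,open("w2.pkl","wb"))
o=readout.get_obs();print(o["tool_pos"],o["ee_rot"],o["joint_positions"],o["wrist_force"],o["finger_force"],o["width"])
cv2.imwrite("pics/w2.png",cv2.resize(s["pixels"][:,:,::-1],(800,600),interpolation=cv2.INTER_CUBIC))
E
```

```text
[ 0.4807754  -0.17998893  0.21041922] [-3.14126146e+00 -3.05881073e-06  1.29790981e-01] [-4.68887417e-01  4.58206824e-03  1.44699620e+00  2.77288888e-04
  1.69019850e+00  9.72150934e-01] [-0.06856483  0.26200175 -1.41051678] 29.840767979621887 0.02389377095449997
```

View pics/w2.png

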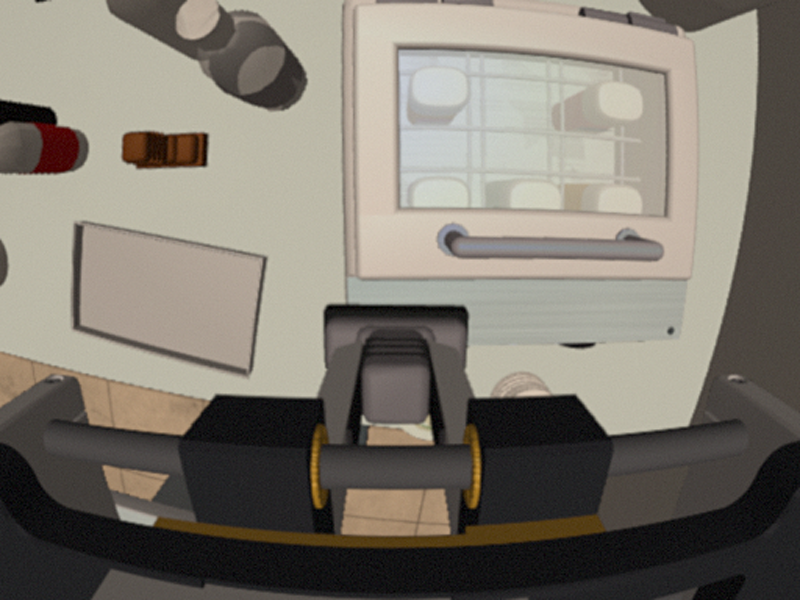

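The wrist view shows the scraper held straight. The lid's front edge runs from (356,277) to (692,277), the rim's right front corner is at (683,340), and the pad's far edge is at (325,306)–(467,306).

```bash
python3 - <<'E'
from h import *
s=pickle.load(open("w2.pkl","rb"))
k=.64;R={}
for n,u,v,z in [("lidFL",355,278,.128),("lidFR",692,278,.128),("lidF1",450,278,.128),("lidF2",600,278,.128),("rimFR",683,340,.112),("h1",452,243,.162),("h2",656,250,.162),
 ("padL",325,307,.184),("padR",467,307,.184),("postTop",396,395,.244)]:
    R[n]=ray(s,(u+.5)*k-.5,(v+.5)*k-.5,z,True); print(n,R[n].round(4))
d=R["lidFL"]-R["lidFR"];print(np.arctan2(d[1],d[0]),np.linalg.norm(d))
d=R["padL"]-R["padR"];print(np.arctan2(d[1],d[0]),np.linalg.norm(d), (R["padL"]+R["padR"])[:2]/2-.015*np.array([.9918,.1277]))
E
```

```text
lidFL [ 0.4968 -0.1547  0.128 ]
lidFR [ 0.5271 -0.3721  0.128 ]
lidF1 [ 0.5038 -0.2087  0.128 ]
lidF2 [ 0.5167 -0.3013  0.128 ]
rimFR [ 0.4802 -0.3903  0.112 ]
h1 [ 0.5275 -0.2021  0.162 ]
h2 [ 0.5417 -0.3161  0.162 ]
padL [ 0.4933 -0.146   0.184 ]
padR [ 0.5016 -0.2105  0.184 ]
postTop [ 0.4823 -0.1802  0.244 ]
1.709428820369344 0.21948315366786347
1.6992887694511882 0.06508028211025466 [ 0.48259833 -0.18015198]
```

Call:
carry_out --motion "-0.005 0 0.1 0 0 0 0;0 0 0.1 0 0 0 0;0 0 0.06 0 0 0 0;0 0 0.02 0 0 0 0;0 0 0 0 0 0 0;0 0 0 0 0 0 0;0 0 0 0 0 0 0"

```text
time: 8.7
tool_pos: [0.4802, -0.1808, 0.1552]
ee_rot: [3.141, -0.001, 0.128]
wrist_force: [0.6, 0.0, -2.1]
width: 0.0239
finger_force: 29.8
```

Call:
carry_out --motion "0 0 0.01 0 0 0 0;0 0 0.01 0 0 0 0;0 0 0 0 0 0 0;0 0 0 0 0 0 0"

```text
time: 9.2
tool_pos: [0.48, -0.1807, 0.1507]
ee_rot: [3.141, -0.0, 0.128]
wrist_force: [1.1, -0.1, -0.6]
width: 0.0238
finger_force: 29.8
```

Call:
carry_out --motion "0 0 0.008 0 0 0 0;0 0 0.007 0 0 0 0;0 0 0 0 0 0 0;0 0 0 0 0 0 0;0 0 0 0 0 0 0"

```text
time: 9.82
tool_pos: [0.48, -0.1807, 0.1477]
ee_rot: [3.141, -0.001, 0.128]
wrist_force: [0.4, 0.2, 3.7]
width: 0.024
finger_force: 29.8
```

```bash
python3 - <<'E'
from bench import readout
o=readout.get_obs();print(o["tool_pos"],o["ee_rot"],o["wrist_force"],o["wrist_torque"])
E
```

```text
[ 0.4799961  -0.18068773  0.14774447] [ 3.14132465e+00 -5.35052861e-04  1.28158760e-01] [0.38383617 0.2150641  3.65925131] [-0.0269772   0.17401623  0.01781465]
```

Call:
carry_out --motion "0 0.018 0 0 0 0 0;0 0.036 0 0 0 0 0;0 0.036 0 0 0 0 0;0 0.036 0 0 0 0 0;0 0.036 0 0 0 0 0;0 0.036 0 0 0 0 0;0 0.036 0 0 0 0 0"

```text
time: 10.7
tool_pos: [0.4859, -0.2275, 0.1474]
ee_rot: [-3.141, 0.0, 0.128]
wrist_force: [-0.5, 3.8, 4.0]
width: 0.024
finger_force: 29.8
```

Call:
carry_out --motion "0 0.036 0 0 0 0 0;0 0.036 0 0 0 0 0;0 0.036 0 0 0 0 0;0 0.036 0 0 0 0 0;0 0.036 0 0 0 0 0;0 0.036 0 0 0 0 0;0 0.036 0 0 0 0 0;0 0.036 0 0 0 0 0;0 0.036 0 0 0 0 0"

```text
time: 11.82
tool_pos: [0.4941, -0.2918, 0.1474]
ee_rot: [-3.142, 0.0, 0.128]
wrist_force: [-0.7, 3.0, 3.1]
width: 0.0238
finger_force: 29.8
```

Call:
carry_out --motion "0 0.036 0 0 0 0 0;0 0.036 0 0 0 0 0;0 0.036 0 0 0 0 0;0 0.036 0 0 0 0 0;0 0.036 0 0 0 0 0;0 0.036 0 0 0 0 0;0 0.036 0 0 0 0 0;0 0.036 0 0 0 0 0;0 0 0 0 0 0 0;0 0 0 0 0 0 0"

```text
time: 13.08
tool_pos: [0.5016, -0.3498, 0.1478]
ee_rot: [3.139, -0.0, 0.128]
wrist_force: [0.2, -2.0, 2.8]
width: 0.0239
finger_force: 29.8
```

```bash
python3 - <<'E'
from bench import readout, imaging
import cv2,pickle
s=imaging.snapshot("wrist"); pickle.dump(s,open("w3.pkl","wb"))
o=readout.get_obs();print(o["tool_pos"],o["ee_rot"],o["wrist_force"],o["finger_force"],o["width"])
cv2.imwrite("pics/w3.png",cv2.resize(s["pixels"][:,:,::-1],(800,600),interpolation=cv2.INTER_CUBIC))
E
```

```text
[ 0.50155838 -0.34971291  0.14784803] [ 3.13863691e+00 -3.97142982e-04  1.27617767e-01] [ 0.65258102 -1.75882618  2.18786783] 29.842292368412018 0.02416129757307398
```

View pics/w3.png

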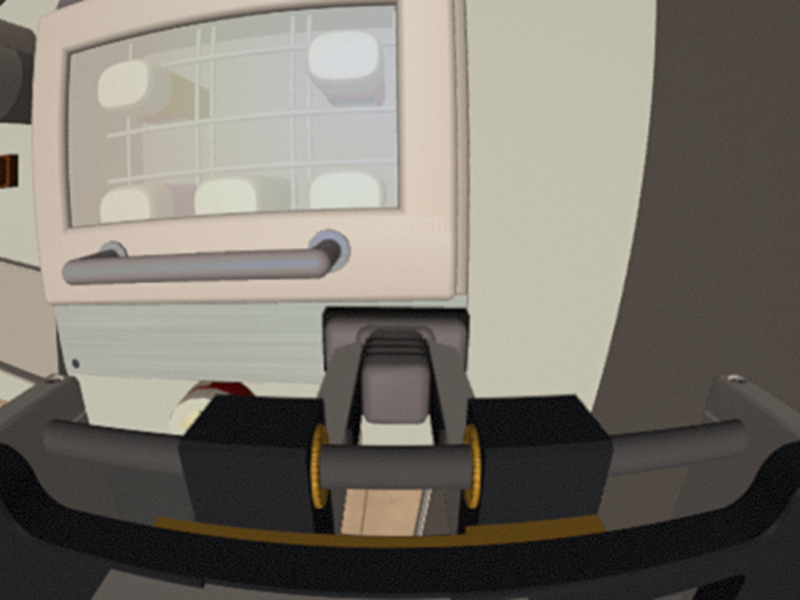

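The scraper has reached the right end at about 3 N: the pad's right edge at (467,310–365) lines up with the rim's end. Now I'll lift it and take it back to the tray.

Call:
carry_out --motion "0 0 -0.08 0 0 0 0;0 0 -0.15 0 0 0 0;0 0 -0.12 0 0 0 0;-0.01 -0.25 0 0 0 0 0;-0.01 -0.25 0 0 0 0 0;-0.01 -0.25 0 0 0 0 0;-0.01 -0.25 0 0 0 0 0;-0.01 -0.25 0 0 0 0 0;-0.01 -0.25 0 0 0 0 0;-0.01 -0.25 0 0 0 0 0;-0.01 -0.25 0 0 0 0 0;0 0 0 0 0 0 0"

```text
time: 14.62
tool_pos: [0.4333, 0.0491, 0.2178]
ee_rot: [-3.141, 0.0, 0.134]
wrist_force: [1.1, 0.2, -1.3]
width: 0.0239
finger_force: 29.8
```

Call:
carry_out --motion "0 0 0.2 0 0 0 0;0 0 0.2 0 0 0 0;0 0 0.2 0 0 0 0;0 0 0.15 0 0 0 0;0 0 0.05 0 0 0 0;0 0 0.02 0 0 0 0;0 0 0 0 0 0 0;0 0 0 0 0 0 0"

```text
time: 15.62
tool_pos: [0.4356, 0.0462, 0.0548]
ee_rot: [3.141, -0.003, 0.128]
wrist_force: [-0.1, -0.1, -0.5]
width: 0.0242
finger_force: 29.8
```

Call:
carry_out --motion "0 0 0.04 0 0 0 0;0 0 0.018 0 0 0 0;0 0 0.01 0 0 0 0;0 0 0 0 0 0 0;0 0 0 0 0 0 0;0 0 0 0 0 0 0"

```text
time: 16.38
tool_pos: [0.4345, 0.0463, 0.04]
ee_rot: [-3.141, -0.0, 0.128]
wrist_force: [-0.2, 0.2, 1.0]
width: 0.0239
finger_force: 29.8
```

Light contact with the tray floor. Releasing, waiting, then lifting off straight up.

Call:
carry_out --motion "0 0 0 0 0 0 1;0 0 0 0 0 0 1;0 0 0 0 0 0 1;0 0 0 0 0 0 1;0 0 0 0 0 0 1;0 0 0 0 0 0 1;0 0 0 0 0 0 1;0 0 0 0 0 0 1;0 0 0 0 0 0 1;0 0 0 0 0 0 1"

```text
time: 17.62
tool_pos: [0.4345, 0.0463, 0.0399]
ee_rot: [-3.142, -0.0, 0.128]
wrist_force: [-0.3, 0.3, 0.0]
width: 0.0939
finger_force: 0.0
```

Call:
carry_out --motion "0 0 -0.05 0 0 0 1;0 0 -0.15 0 0 0 1;0 0 -0.2 0 0 0 1;0 0 -0.25 0 0 0 1;0 0 -0.25 0 0 0 1;0 0 -0.1 0 0 0 1;0 0 0 0 0 0 1"

```text
time: 18.5
tool_pos: [0.4356, 0.0462, 0.2426]
ee_rot: [3.141, -0.006, 0.128]
wrist_force: [1.1, -0.3, 0.3]
width: 0.094
finger_force: 0.0
```

```bash
python3 - <<'E'
from bench import readout, imaging
import cv2,pickle
s=imaging.snapshot("wrist"); pickle.dump(s,open("w4.pkl","wb"))
o=readout.get_obs();print(o["tool_pos"],o["ee_rot"],o["joint_positions"],o["wrist_force"],o["finger_force"],o["width"])
cv2.imwrite("pics/w4.png",cv2.resize(s["pixels"][:,:,::-1],(800,600),interpolation=cv2.INTER_CUBIC))
E
```

```text
[0.43469787 0.04625546 0.24058824] [ 3.14138339e+00 -1.77670060e-03  1.28199060e-01] [-2.38799549e-02 -1.72315724e-01  1.55160495e+00  6.34534234e-05
  1.76051553e+00  1.41872952e+00] [-0.56997147 -0.57743162 -1.28597676] 0.0 0.09387865105430498
```

View pics/w4.png

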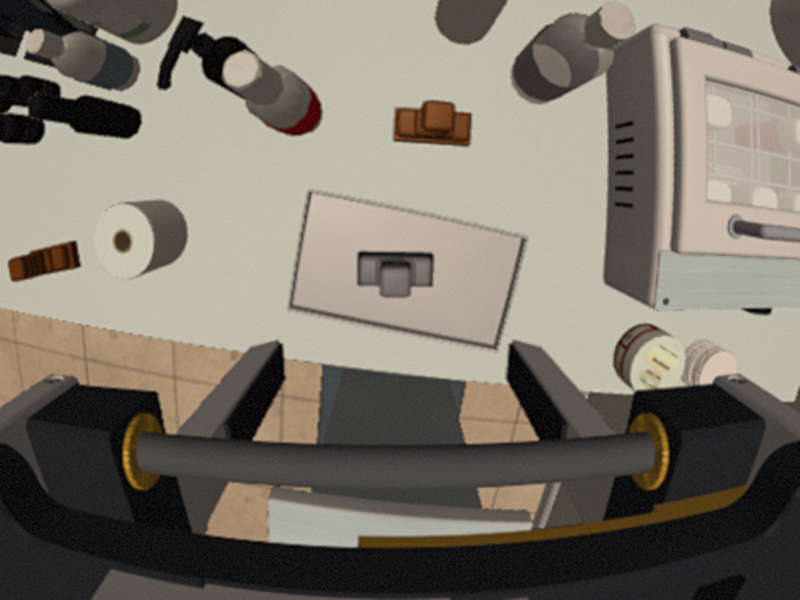

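The scraper stands upright in the tray at (395,270), clear of the fingers, and the bystanders haven't moved. Next, the handle.

Call:
carry_out --motion "0.043 0.225 0 0 0 0 1;0.043 0.225 0 0 0 0 1;0.043 0.225 0 0 0 0 1;0.043 0.225 0 0 0 0 1;0.043 0.225 0 0 0 0 1;0.043 0.225 0 0 0 0 1;0.043 0.225 0 0 0 0 1;0 0 0 0 0 0 1"

```text
time: 19.55
tool_pos: [0.5336, -0.2606, 0.236]
ee_rot: [-3.138, 0.005, 0.124]
wrist_force: [-0.3, 0.7, 0.1]
width: 0.0937
finger_force: 0.0
```

Call:
carry_out --motion "0 0 0 0 0 -0.083 1;0 0 0 0 0 -0.083 1;0 0 0 0 0 -0.083 1;0 0 0 0 0 -0.083 1;0 0 0 0 0 -0.083 1;0 0 0 0 0 -0.083 1;0 0 0 0 0 -0.083 1;0 0 0 0 0 -0.083 1;0 0 0 0 0 -0.083 1;0 0 0 0 0 -0.004 1;0 0 0 0 0 0 1;0 0 0 0 0 0 1"

```text
time: 21.05
tool_pos: [0.5343, -0.2581, 0.2396]
ee_rot: [-3.141, -0.0, 1.7]
wrist_force: [0.6, -0.3, -0.1]
width: 0.0938
finger_force: 0.0
```

```bash
python3 - <<'E'
from bench import readout, imaging
import cv2,pickle
s=imaging.snapshot("wrist"); pickle.dump(s,open("w5.pkl","wb"))
o=readout.get_obs();print(o["tool_pos"],o["ee_rot"],o["joint_positions"],o["wrist_force"],o["finger_force"],o["width"])
cv2.imwrite("pics/w5.png",cv2.resize(s["pixels"][:,:,::-1],(800,600),interpolation=cv2.INTER_CUBIC))
E
```

```text
[ 0.53435876 -0.25825851  0.23974038] [-3.14146391e+00 -2.90607134e-04  1.70015865e+00] [-5.45802254e-01  1.81519001e-01  1.19800570e+00  1.49109229e-04
  1.76235009e+00 -6.75136227e-01] [-0.90726666 -0.05374569 -0.54945353] 0.0 0.09369235814662379
```

View pics/w5.png

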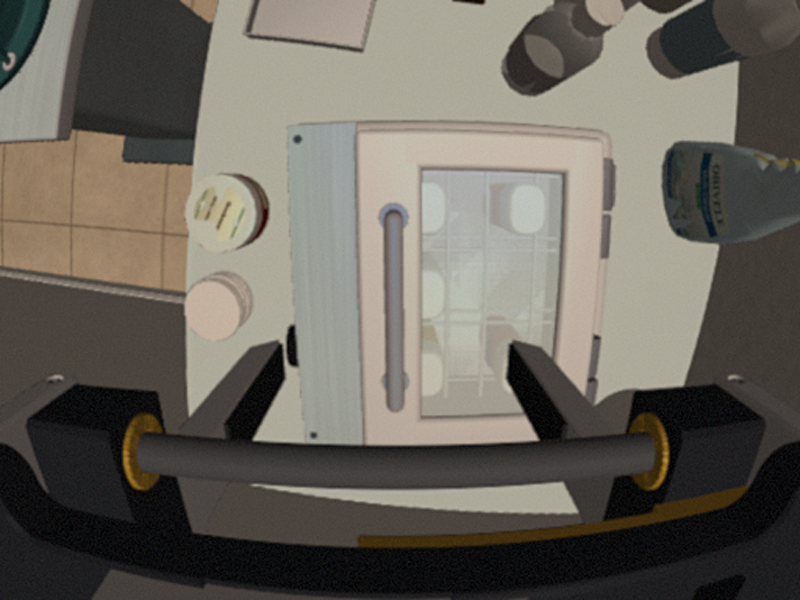

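The bar runs vertically at column 394, from (394,213) to (396,405), centred between the fingers. I'll descend and close on it.

Call:
carry_out --motion "0 0 0.15 0 0 0 1;0 0 0.15 0 0 0 1;0 0 0.1 0 0 0 1;0 0 0.05 0 0 0 1;0 0 0.02 0 0 0 1;0 0 0 0 0 0 1;0 0 0 0 0 0 1"

```text
time: 21.98
tool_pos: [0.535, -0.2588, 0.147]
ee_rot: [3.14, 0.001, 1.701]
wrist_force: [0.1, -0.4, 0.0]
width: 0.0938
finger_force: 0.0
```

Call:
carry_out --motion "0 0 0 0 0 0 0;0 0 0 0 0 0 0;0 0 0 0 0 0 0;0 0 0 0 0 0 0;0 0 0 0 0 0 0;0 0 0 0 0 0 0;0 0 0 0 0 0 0;0 0 0 0 0 0 0;0 0 0 0 0 0 0;0 0 0 0 0 0 0;0 0 0 0 0 0 0;0 0 0 0 0 0 0"

```text
time: 23.48
tool_pos: [0.5335, -0.2586, 0.1458]
ee_rot: [-3.14, -0.0, 1.701]
wrist_force: [-6.9, -0.1, 2.3]
width: 0.0096
finger_force: 30.0
```

```bash
python3 - <<'E'
import numpy as np
r=np.hypot(.143,.044);p=np.arctan2(.044,.143)
t=np.radians(np.r_[0,np.linspace(1.5,45,18)])+p
X=-r*np.cos(t);Z=r*np.sin(t)
for a,b in zip(np.diff(X)/.2,np.diff(Z)/.2): print(f"0 {a:.3f} {-b:.3f} 0 0 0 0;",end="")
print(X[-1]-X[0],Z[-1]-Z[0])
E
```

```text
0 0.006 -0.019 0 0 0 0;0 0.011 -0.031 0 0 0 0;0 0.013 -0.031 0 0 0 0;0 0.014 -0.030 0 0 0 0;0 0.015 -0.030 0 0 0 0;0 0.017 -0.029 0 0 0 0;0 0.018 -0.028 0 0 0 0;0 0.019 -0.027 0 0 0 0;0 0.020 -0.026 0 0 0 0;0 0.022 -0.025 0 0 0 0;0 0.023 -0.024 0 0 0 0;0 0.024 -0.023 0 0 0 0;0 0.025 -0.022 0 0 0 0;0 0.026 -0.021 0 0 0 0;0 0.027 -0.020 0 0 0 0;0 0.028 -0.019 0 0 0 0;0 0.028 -0.018 0 0 0 0;0 0.029 -0.016 0 0 0 0;0.07299642866253178 0.08822896808188437
```

Call:
carry_out --motion "0 0.006 -0.019 0 0 0 0;0 0.011 -0.031 0 0 0 0;0 0.013 -0.031 0 0 0 0;0 0.014 -0.030 0 0 0 0;0 0.015 -0.030 0 0 0 0;0 0.017 -0.029 0 0 0 0;0 0 0 0 0 0 0"

```text
time: 24.35
tool_pos: [0.5479, -0.2566, 0.1796]
ee_rot: [-3.137, -0.001, 1.7]
wrist_force: [-7.3, -0.5, 0.8]
width: 0.0099
finger_force: 30.0
```

Call:
carry_out --motion "0 0.018 -0.028 0 0 0 0;0 0.019 -0.027 0 0 0 0;0 0.020 -0.026 0 0 0 0;0 0.022 -0.025 0 0 0 0;0 0.023 -0.024 0 0 0 0;0 0.024 -0.023 0 0 0 0;0 0 0 0 0 0 0"

```text
time: 25.22
tool_pos: [0.5723, -0.2532, 0.212]
ee_rot: [-3.137, -0.001, 1.7]
wrist_force: [-10.4, 0.2, 5.0]
width: 0.0101
finger_force: 30.0
```

Call:
carry_out --motion "0 0.025 -0.022 0 0 0 0;0 0.026 -0.021 0 0 0 0;0 0.027 -0.020 0 0 0 0;0 0.028 -0.019 0 0 0 0;0 0.028 -0.018 0 0 0 0;0 0.029 -0.016 0 0 0 0;0 0 0 0 0 0 0;0 0 0 0 0 0 0;0 0 0 0 0 0 0"

```text
time: 26.35
tool_pos: [0.6058, -0.249, 0.2373]
ee_rot: [3.141, 0.001, 1.701]
wrist_force: [-7.5, 0.4, 9.3]
width: 0.0103
finger_force: 30.0
```

```bash
python3 - <<'E'
from bench import readout, imaging
import cv2,numpy as np
a=imaging.snapshot("wrist")["pixels"]; b=imaging.snapshot("scene")["pixels"]
o=readout.get_obs();print(o["tool_pos"],o["ee_rot"],o["wrist_force"],o["finger_force"],o["width"])
c=cv2.resize(b[130:260,230:390],(480,390),interpolation=cv2.INTER_CUBIC)
d=cv2.resize(a,(320,240)); d=cv2.copyMakeBorder(d,0,150,0,0,cv2.BORDER_CONSTANT)
cv2.imwrite("pics/end.png",np.hstack([d,c])[:,:,::-1])
E
```

```text
[ 0.60577874 -0.24898746  0.23724628] [3.14110503e+00 1.35072060e-03 1.70071890e+00] [-8.68977758  1.11869274  9.39450994] 30.033382773399353 0.010055530798168594
```

View pics/end.png

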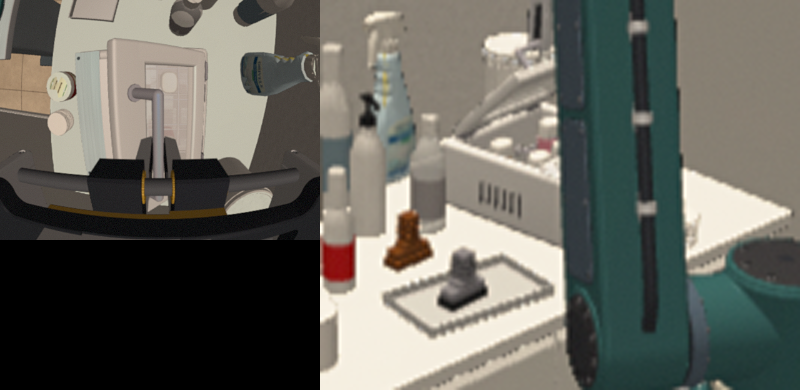

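The lid is held half open: 73 mm back and 91 mm up from closed, which is about 45.6°. The scraper stands upright in the tray.

```bash
python3 -c "
from bench import readout,robot
print(readout.get_obs()['qvel'].round(4)); print(robot.close_job())"
```

```text
[ 0.0015 -0.0004  0.0015 -0.0007 -0.001  -0.0002]
the job is handed in; nothing more can be done
None
```

I ran the scraper along the front rim from the left end to the right at about 3–5 N, then stood it upright back on the tray and let go. The gripper now holds the lid open at about 45°, worked out from how far the handle moved; the roll, pot and pads were not touched. The job is handed in, but no verdict came back.

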